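Enable and inch the milling machine from its bench control station

ROBOT

A 6-joint arm with a two-finger parallel gripper is mounted at the origin on the work surface. World frame = base frame: x ahead of the robot, y to its left, z up, the work surface at z = 0. Lengths are in mm, angles in degrees, forces in N, time in s.
With the tool pointing down it reaches from about 350 to 875 mm from the base axis. Payload 4.2 kg.
Tool frame: the origin (TCP) lies at the very end of the fingers, on their centre line; the grasp point (between the pads) lies 19 mm behind it; z points along the fingers, y is the direction in which the jaws open and shut (so a half turn about z gives the same grasp; the last joint's range is limited). The gripper opens to 87 mm and grips with 3 to 60 N. Pads are 19 mm wide; open, the fingers measure 117 mm over their backs; the gripper's body (75 mm by 190 mm) begins 51 mm behind the grasp point.
Start: joints at [-57.032, 22.042, 0.453, 0, -68.411, -14.817], TCP at [194.72, -593.871, 222.55] pointing down, gripper open.
Joint ranges: [-179.83, 179.83], [-69.29, 118.12], [-61.27, 80.66], [-181.25, 117.63], [-171.15, -9.14], [-177.46, 177.46]. Speed limits (degrees/s): [159.86, 159.86, 180, 180, 180, 180].

INTERFACE

Orientations are given as a 3x3 rotation matrix whose columns are the frame's x, y, z axes.
In Python, from plant import bot gives the robot as it stands.
- The arm moves only by the tool play_rows, never from a script. Its argument "rows" is a list of rows, each a list of 3 entries, a list of its own where there are three numbers: the turn, a rotation vector about the world's x, y, z in rad, then the shift along the world's x, y, z in cm, then the finger opening in cm, from 0 to 8.7. In form: [[[rx, ry, rz], [tx, ty, tz], fingers], ...]. A call has 1 to 10 rows; each row is the pose to reach, as a shift and turn from the pose commanded when the call began; what a row does not reach only later rows make up. A row lasts 1/8 s, in which the tool goes at most 62.5 mm and 10.7 degrees, less where a joint would pass 70% of its speed; a pose out of reach is approached as far as the arm can. A call with a gripper value outside its range is refused whole. The fingers move at their own pace and stop on an object; the grip force is fixed at half the most. Time passes only in rows, so rows that repeat a pose let the fingers close. It gives the time, the measured TCP pose, the force and the opening at its end, in the units of the state.
- bot.read_state(): the state, without advancing time (a new reading comes with each control period).
- bot.grab_frame(name): name is "side" or "top" or "wrist"; returns (picture, depth): 420x560x3 uint8, red, green, blue; 420x560 float32, mm along the optical axis (not along the pixel's ray), 0 where there is no reading.
- bot.camera_params(name): a dict with "fovy" (degrees; the focal length in pixels is half the picture's height over the tangent of half this angle, whatever the lens; pixels are square), "cx", "cy" (the principal point, pixels), "D" ([k1, k2, p1, p2, k3] as OpenCV has them; the pictures are not rectified), "pose" (4x4, takes a point from camera to world coordinates); the wrist camera has in their place "hand_eye" (4x4, takes a point from camera to tool coordinates, whose origin is the TCP and whose axes are the flange's). Camera axes: x right, y up, looking along -z (the intrinsics and any distortion apply to the point x, -y, -z); pixel columns grow to the right and rows downward; lengths in mm; the calibration is good to about 2 mm. A picture is of the moment at which its call begins: read the wrist's pose just before it. camera_params takes no time and is no camera call.
- bot.close_job(): hands the job in, once; it reports no verdict.
Trained networks look in the newest picture that a camera, given by its name, has taken for a name from the list of things; names that differ only in an ending like _2 or _b are one class to them, and where a whole thing is asked for, a point or a joint stands for the part that bears it (a point fixed in the world has none). Each returns a list of dicts, best first, with "p" (0 to 1); they miss things now and then, are a little off and sometimes report something else, mostly with a low value. They report only what shows in the picture. A call takes as long as a camera call.
- bot.boxes_of(name, camera): "at" ([x, y, z] in mm, in world coordinates, good to about 4 mm: the middle of the surface that is visible of it).
- bot.landmark_of(name, camera): "at" ([x, y, z] in mm, in world coordinates, good to about 4 mm: a listed point, or the origin of a listed thing).
The state is a dict: "time": time; "joint_positions": joint angles; "qvel": joint speeds; "joint_torque": joint torques, N m; "position": TCP position; "tcp_rot": TCP orientation; "ft_force": force on the tool from outside, world axes, zero at the start; "torque": the same for the moment, N m; "width": finger opening in mm.
Only numpy, scipy, OpenCV 4.12 (cv2) and the standard library are available. Lean on these libraries where they do the work, as an engineer would, in place of code of your own. Each camera call takes 0.05 s, during which the arm holds its last target.

TASK

With the fingertips, start inching the milling machine from the grey control console: push down the white-dotted end of the rocker switch until it has gone right over, then push the blue button fully in (it stays in), then press the green button fully down and keep it down: finish while still holding it. Do not press the red or yellow button, keep to this order, and do not lift or shift any of the loose parts and tools that stand around and on the console.

Things in the scene. Friction and masses are not known exactly. Their poses are not given: they have to be found in the camera images.
- console: grey control console, fixed to the bench: box 180 (x) x 330 (y) x 60 mm high with a flat horizontal aluminium panel on top. Origin: centre of its underside, on the bench; z up. Its four buttons stand in a row along its y axis, 40 mm to the +x side of its centre, 72 mm apart, in an order that changes; the rocker and a loose collet are on the -x half.
- rocker_base: black frame of the rocker switch, 50 (x) x 80 (y) mm, fixed on the panel. Origin: centre of its underside, on the panel. The rocker swings about a line along the frame's x axis, 18 mm above the origin; its white-dotted end is the +y end.
- rocker_on (a point): place to push on the grey V-shaped rocker (32 mm wide, 34 mm each side of the pivot): on the top face of the white-dotted half, 22 mm from the pivot. About 27 mm above the panel when off; 18 mm above the panel, with that half level, when fully over
- rocker (a joint): rocker angle, rad: about 0 off (dotted end up), 0.4 fully over (dotted end down). No spring: it stays where it is left; needs about 3 N at the pushing place
- green_base: green button (inching, spring return): 36 mm wide round cap in a black collar 50 mm wide, 10 mm high; the cap's flat top stands 22 mm above the panel (82 mm above the bench) when out, and goes straight down 8 mm. Fully down takes about 5.2 N. Origin: centre of the collar's underside, on the panel
- green_top (a point): centre of the top face of the green cap (moves down with it)
- green (a joint): green cap's travel, m: 0 out, 0.008 fully down
- blue_base: blue button (enable, stays where it is pushed; about 3 N): 36 mm wide round cap in a black collar 50 mm wide, 10 mm high; the cap's flat top stands 22 mm above the panel (82 mm above the bench) when out, and goes straight down 8 mm. Origin: centre of the collar's underside, on the panel
- blue_top (a point): centre of the top face of the blue cap (moves down with it)
- blue (a joint): blue cap's travel, m: 0 out, 0.008 fully in
- red_base: red button (stop, leave alone): 36 mm wide round cap in a black collar 50 mm wide, 10 mm high; the cap's flat top stands 22 mm above the panel (82 mm above the bench) when out, and goes straight down 8 mm. Origin: centre of the collar's underside, on the panel
- red (a joint): red cap's travel, m: 0 out, 0.008 down
- yellow_base: yellow button (coolant, leave alone): 36 mm wide round cap in a black collar 50 mm wide, 10 mm high; the cap's flat top stands 22 mm above the panel (82 mm above the bench) when out, and goes straight down 8 mm. Origin: centre of the collar's underside, on the panel
- yellow (a joint): yellow cap's travel, m: 0 out, 0.008 down
- holder_a: bright steel taper tool holder, standing, 62 mm wide, 115 mm tall, on the bench beyond the console. Loose, leave alone. Origin: centre of its underside
- holder_b: dark steel taper tool holder, standing, 62 mm wide, 115 mm tall, on the bench beyond the console. Loose, leave alone. Origin: centre of its underside
- collet: brass collet, 34 mm wide, 42 mm tall, standing on the console's panel. Loose, leave alone. Origin: centre of its underside
- washer_a: dark washer, 52 mm across, 8 mm thick, flat on the bench. Loose, leave alone. Origin: centre of its underside
- washer_b: bright washer, 52 mm across, 8 mm thick, flat on the bench. Loose, leave alone. Origin: centre of its underside
- vee_block: dark steel vee block 45 x 70 x 50 mm, on the bench beside the console. Loose, leave alone. Origin: centre of its underside
- screwdriver: orange-handled screwdriver 200 mm long, lying on the bench beside the console. Loose, leave alone. Origin: on its axis

How it is judged:
By the outcome, as a careful person would: the job done as asked, in the order asked, and still so for the second after the job is handed in, while the arm keeps its last pose, push and grip.
It also fails if it takes over 40 s, if anything falls off the work surface, if the arm or the gripper's body presses on something with over 40 N, if the wrist force passes 120 N, or if a joint passes its speed limit or range.

## Working session

There is one attempt and no reset: what is moved stays moved. The work goes in short steps, Python scripts to look and compute and a tool call to move; the robot and the scene stay as the last step left them, time stands still between calls to the robot, and variables do not carry over. Pictures are saved under pics/ and viewed, and the job is handed in when it is done.

Besides the shell and the picture viewer there is one more tool, called after "Call:" by a JSON object that holds its "name" and its "arguments". play_rows: Moves the arm, as the interface text tells. Its arguments: {"type":"object","properties":{"rows":{"type":"array","items":{"type":"array"}}},"required":["rows"]}

```bash
mkdir -p pics; ls
python3 - <<'E'
from plant import bot
import cv2
s=bot.read_state();print(s)
for c in("top","side"):
    p,d=bot.grab_frame(c);cv2.imwrite(f"pics/{c}0.png",p[:,:,::-1])
    for n in("console","rocker_base","rocker_on","green_top","blue_top","red_base","yellow_base","collet"):
        try:print(c,n,[(round(r['p'],2),[round(v) for v in r['at']]) for r in bot.landmark_of(n,c)[:2]])
        except Exception as e:print(n,e)
    cp=bot.camera_params(c);print(cp)
E
```

```text
pics
{'time': 0.0, 'joint_positions': array([-5.70316520e+01,  2.20911566e+01,  3.79409691e-01, -2.81501680e-02,
       -6.84109790e+01, -1.48170964e+01]), 'qvel': array([-0.01896623,  0.00625616,  0.03587811,  0.03544493,  0.03488654,
       -0.02171591]), 'joint_torque': array([ 2.13312765e-04, -3.90661490e+01,  1.87407535e+01,  4.21966240e+00,
        1.10632653e-02, -1.95930929e-04]), 'position': array([ 194.53548611, -593.31885137,  221.45508414]), 'tcp_rot': array([[-9.50293861e-01, -3.11353443e-01, -7.82304625e-04],
       [-3.11354407e-01,  9.50291665e-01,  2.04562106e-03],
       [ 1.06506407e-04,  2.18751512e-03, -9.99997602e-01]]), 'ft_force': array([-0.85865201, -0.01794197, -0.24344562]), 'torque': array([-0.01567796, -0.00899775, -0.0316333 ]), 'width': 86.82581837953421}
top console [(0.89, [566, -99, 0]), (0.54, [518, 115, -1])]
top rocker_base [(0.92, [550, -197, 61])]
top rocker_on [(0.79, [544, -172, 86])]
top green_top [(0.74, [687, -17, -3]), (0.54, [615, -120, 83])]
top blue_top [(0.7, [568, 15, 81])]
top red_base [(0.66, [596, -51, 62])]
top yellow_base [(0.6, 
[... 807 characters left out ...]
, (0.58, [615, -121, 57])]
side red_base [(0.59, [589, -48, 59])]
side yellow_base [(0.59, [635, -189, 61]), (0.27, [616, -124, 60])]
side collet [(0.88, [489, -6, 66]), (0.4, [543, -175, 86])]
{'fovy': 49.18659884195195, 'cx': 280.5737551466108, 'cy': 206.8825991118654, 'D': array([-0.06511226,  0.        ,  0.        ,  0.        ,  0.        ]), 'pose': array([[-7.29897802e-01,  3.76888918e-01, -5.70266553e-01,
         2.11888830e+01],
       [-6.83324440e-01, -3.80576689e-01,  6.23080327e-01,
         6.17386307e+02],
       [ 1.78019135e-02,  8.44462035e-01,  5.35319497e-01,
         6.02008649e+02],
       [ 0.00000000e+00,  0.00000000e+00,  0.00000000e+00,
         1.00000000e+00]])}
```

View pics/top0.png

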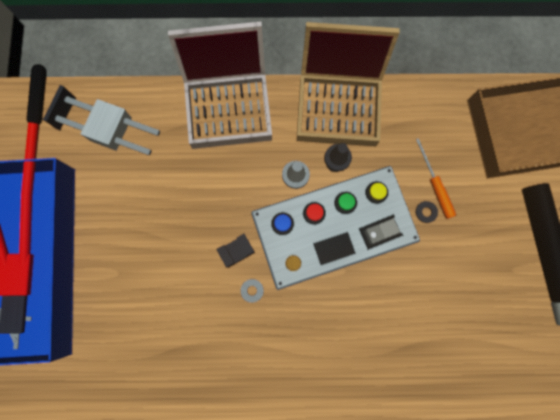

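View pics/side0.png

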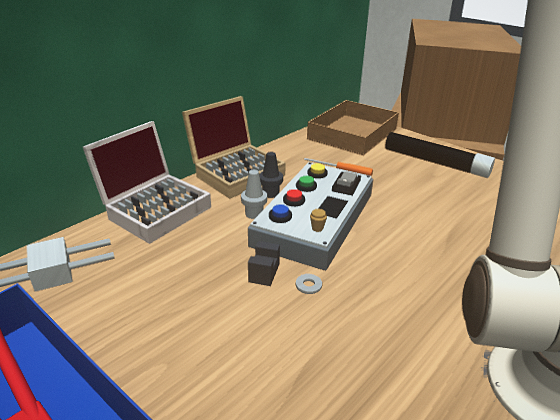

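```bash
cat > h.py <<'E'
import numpy as np,cv2
def ray(cp,uv,z):
    f=210/np.tan(np.radians(cp['fovy']/2))
    K=np.array([[f,0,cp['cx']],[0,f,cp['cy']],[0,0,1]])
    q=cv2.undistortPoints(np.array([[uv]],float),K,cp['D'])[0,0]
    T=cp['pose'];d=T[:3,:3]@[q[0],-q[1],-1];o=T[:3,3]
    return (o+d*(z-o[2])/d[2]).round(1)
E
python3 - <<'E'
from plant import bot
from h import *
for c in("top","side"):
    cp=bot.camera_params(c);im=cv2.imread(f"pics/{c}0.png");h=cv2.cvtColor(im,cv2.COLOR_BGR2HSV)
    roi=(slice(150,300),slice(230,425))
    for n,(a,b) in dict(blue=(105,130),red=(172,180),green=(45,85),yellow=(26,34)).items():
        m=np.zeros(h.shape[:2],np.uint8);H=h[roi];m[roi]=((H[...,0]>=a)&(H[...,0]<=b)&(H[...,1]>150)&(H[...,2]>80))*255
        k,l,st,ce=cv2.connectedComponentsWithStats(m);i=1+np.argmax(st[1:,4]) if k>1 else 0
        print(c,n,st[i],ce[i].round(1),ray(cp,ce[i],80))
    x,y=(345,205) if c=="top" else (320,155)
    cv2.imwrite(f"pics/{c}z.png",cv2.resize(im[y:y+60,x:x+80],None,fx=8,fy=8,interpolation=2))
E
```

```text
top blue [274 214  17  17 223] [282.2 222.4] [571.1  17.3  80. ]
top red [     0      0    560    420 235200] [279.5 209.5] [598.7  22.6  80. ]
top green [339 194  16  16 208] [346.4 201.3] [ 615.  -119.7   80. ]
top yellow [369 183  18  17 242] [377.7 191. ] [ 636.6 -187.5   80. ]
side blue [272 205  17   9 117] [280.1 209. ] [572.4  16.5  80. ]
side red [     0      0    560    420 235200] [279.5 209.5] [571.8  18.9  80. ]
side green [300 177   6   3   8] [302.1 177.6] [ 629.4 -120.6   80. ]
side yellow [311 163  14   8  70] [317.7 166.6] [ 639.2 -191.1   80. ]
```

View pics/topz.png

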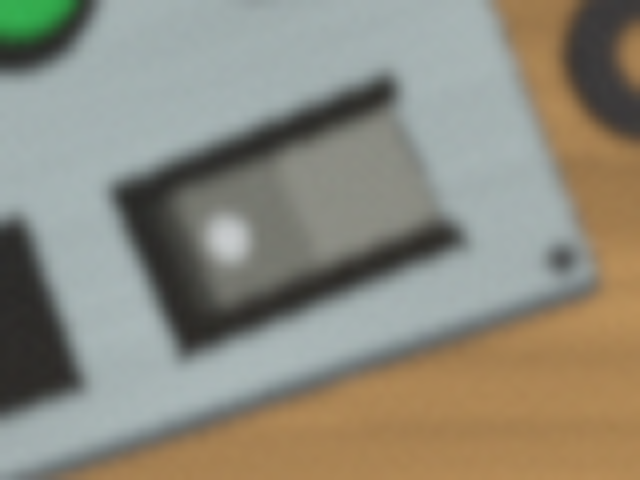

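View pics/sidez.png

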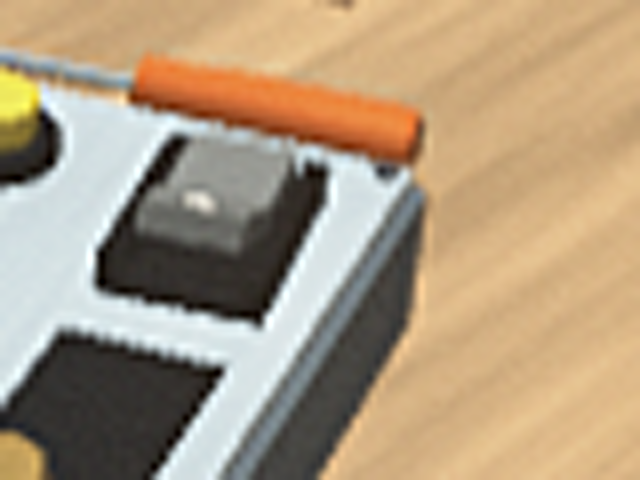

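Run:
```python
from plant import bot
from h import *
cp=bot.camera_params("top")
print(ray(cp,(373.2,234.5),87))
for uv in((359,228.5),(368,249),(394.2,214.5),(402.8,235.2),(381,231.8)):
  for z in(62,74):print(uv,z,ray(cp,uv,z))
cs=bot.camera_params("side");print(ray(cs,(344.7,180.2),87))
p,d=bot.grab_frame("top")
for u,v in((373,235),(370,230),(366,242),(387,228),(394,215),(347,202),(283,223),(330,230)):print(u,v,d[v,u])
f=210/np.tan(np.radians(cp['fovy']/2))
def P(u,v):
  z=d[v,u];return (cp['pose']@[ (u-cp['cx'])/f*z,-(v-cp['cy'])/f*z,-z,1])[:3].round(1)
for u,v in((373,235),(370,230),(366,242),(387,228),(394,215),(347,202),(283,223),(330,215)):print(u,v,P(u,v))
```

```text
[ 542.7 -171.6   87. ]
(359, 228.5) 62 [ 558.7 -147.7   62. ]
(359, 228.5) 74 [ 557.2 -145.2   74. ]
(368, 249) 62 [ 514.6 -165.    62. ]
(368, 249) 74 [ 513.6 -162.3   74. ]
(394.2, 214.5) 62 [ 588.4 -225.2   62. ]
(394.2, 214.5) 74 [ 586.5 -221.7   74. ]
(402.8, 235.2) 62 [ 543.3 -241.2   62. ]
(402.8, 235.2) 74 [ 542.  -237.4   74. ]
(381, 231.8) 62 [ 551.1 -194.7   62. ]
(381, 231.8) 74 [ 549.7 -191.6   74. ]
[ 543.  -171.6   87. ]
373 235 854.38617
370 230 858.1414
366 242 878.45044
387 228 864.9566
394 215 877.3338
347 202 872.51306
283 223 864.04205
330 230 887.5152
373 235 [ 541.5 -170.7   88.4]
370 230 [ 552.3 -165.4   86.3]
366 242 [ 529.6 -161.4   61.9]
387 228 [ 556.9 -202.8   80.4]
394 215 [ 585.6 -221.4   72.7]
347 202 [ 613.2 -120.6   81.2]
283 223 [569.6  15.6  81.5]
330 215 [589.1 -86.6  59.8]
```

Call:
{"name": "play_rows", "arguments": {"rows": [[[0,0,0.16],[3.5,4.2,0],0],[[0,0,0.32],[7.0,8.4,0],0],[[0,0,0.48],[10.5,12.7,0],0],[[0,0,0.64],[14,16.9,0],0],[[0,0,0.8],[17.4,21.1,0],0],[[0,0,0.96],[20.9,25.3,0],0],[[0,0,1.12],[24.4,29.5,0],0],[[0,0,1.28],[27.9,33.8,0],0],[[0,0,1.44],[31.4,38,0],0],[[0,0,1.571],[34.83,42.19,0],0]]}}

```text
time: 2.2
position: [544.1, -170.4, 222.9]
tcp_rot: [[0.316, -0.949, 0.001], [-0.949, -0.316, -0.0], [0.0, -0.001, -1.0]]
ft_force: [0.9, -1.3, 0.1]
width: 1.6
```

Call:
{"name": "play_rows", "arguments": {"rows": [[[0,0,0],[0,0,-4],0],[[0,0,0],[0,0,-8],0],[[0,0,0],[0,0,-11],0],[[0,0,0],[0,0,-11],0],[[0,0,0],[0,0,-11],0]]}}

```text
time: 2.82
position: [544.1, -172.2, 113.9]
tcp_rot: [[0.312, -0.95, 0.002], [-0.95, -0.312, -0.001], [0.001, -0.002, -1.0]]
ft_force: [0.5, 0.1, 0.2]
width: 0.1
```

Run:
```python
from plant import bot
import cv2
s=bot.read_state();print(s['time'],s['position'],s['tcp_rot'].round(3),s['ft_force'],s['width'])
for c in("top","side"):
    p,d=bot.grab_frame(c);cv2.imwrite(f"pics/{c}1.png",cv2.resize(p[130:310,220:460,::-1],None,fx=3,fy=3))
```

```text
2.825 [ 544.09712718 -172.23053568  113.93361395] [[ 0.312 -0.95   0.002]
 [-0.95  -0.312 -0.001]
 [ 0.001 -0.002 -1.   ]] [0.5133341  0.07538762 0.17296135] 0.08437072222166914
```

View pics/side1.png

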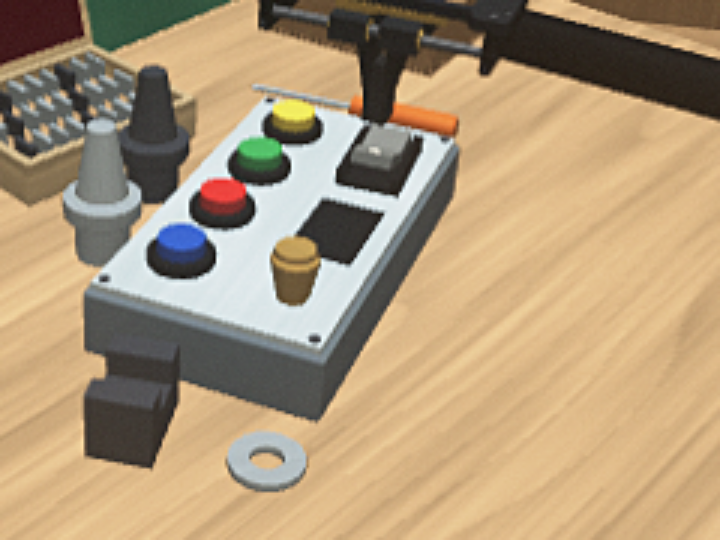

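View pics/top1.png

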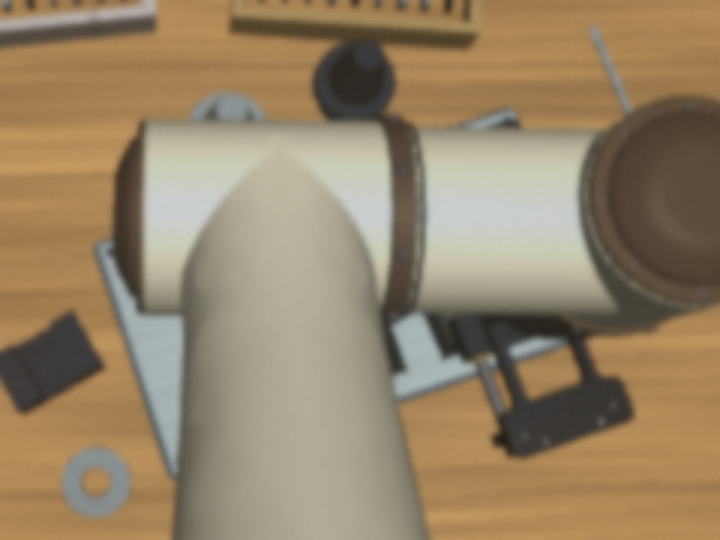

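Run:
```python
from plant import bot
from h import *
cp=bot.camera_params("side");print(ray(cp,(346,169.5),114),ray(cp,(346,169.5),112))
```

```text
[ 543.8 -173.5  114. ] [ 546.  -176.8  112. ]
```

Call:
{"name": "play_rows", "arguments": {"rows": [[[0,0,0],[0,0,-1.5],0],[[0,0,0],[0,0,-2.2],0],[[0,0,0],[0,0,-2.6],0],[[0,0,0],[0,0,-2.9],0],[[0,0,0],[0,0,-3.2],0],[[0,0,0],[0,0,-3.4],0],[[0,0,0],[0,0,-3.5],0],[[0,0,0],[0,0,-3.5],0]]}}

```text
time: 3.92
position: [543.0, -171.8, 78.4]
tcp_rot: [[0.312, -0.95, 0.0], [-0.95, -0.312, -0.0], [0.0, -0.0, -1.0]]
ft_force: [-2.7, 3.2, 6.4]
width: 0.4
```

Call:
{"name": "play_rows", "arguments": {"rows": [[[0,0,0],[0,0,-0.1],0],[[0,0,0],[0,0,-0.1],0]]}}

```text
time: 4.18
position: [543.1, -171.8, 78.4]
tcp_rot: [[0.312, -0.95, 0.0], [-0.95, -0.312, -0.0], [0.0, -0.0, -1.0]]
ft_force: [-4.1, 4.4, 11.1]
width: 0.5
```

Call:
{"name": "play_rows", "arguments": {"rows": [[[0,0,0],[0,0,-0.1],0],[[0,0,0],[0,0,-0.1],0]]}}

```text
time: 4.42
position: [543.1, -171.9, 78.3]
tcp_rot: [[0.313, -0.95, 0.001], [-0.95, -0.313, -0.001], [0.001, -0.0, -1.0]]
ft_force: [-6.0, 4.2, 16.3]
width: 0.5
```

Call:
{"name": "play_rows", "arguments": {"rows": [[[0,0,0],[0,0,1],0],[[0,0,0],[0,0,4],0],[[0,0,0],[0,0,6.5],0],[[0,0,0],[0.7,4.7,6.5],0],[[0,0,0],[1.4,9.5,6.5],0],[[0,0,0],[2.1,14.2,6.5],0],[[0,0,0],[2.75,18.85,6.5],0],[[0,0,0],[2.75,18.85,6.5],0],[[0,0,0],[2.75,18.85,4],0],[[0,0,0],[2.75,18.85,3],0]]}}

```text
time: 5.68
position: [569.5, 15.5, 104.1]
tcp_rot: [[0.311, -0.951, -0.003], [-0.951, -0.311, -0.001], [-0.0, 0.003, -1.0]]
ft_force: [-0.1, 0.5, -0.3]
width: 0.5
```

Run:
```python
from plant import bot
import cv2
s=bot.read_state();print(s['time'],s['position'],s['ft_force'])
for c in("side",):
    p,d=bot.grab_frame(c);cv2.imwrite(f"pics/{c}2.png",cv2.resize(p[130:310,220:460,::-1],None,fx=3,fy=3))
    print(bot.landmark_of("rocker_on",c))
```

```text
5.675 [569.50281579  15.54661379 104.0533049 ] [-0.13794284  0.47769812 -0.27410581]
[{'at': [541.1, -172.5, 76.5], 'p': 0.9}, {'at': [720.2, -104.2, -2.0], 'p': 0.15}]
```

View pics/side2.png

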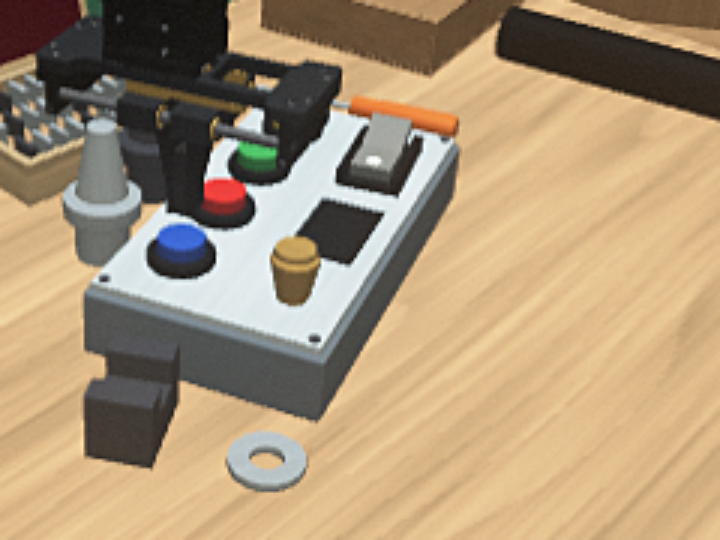

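Call:
{"name": "play_rows", "arguments": {"rows": [[[0,0,0],[0.1,0.1,-1],0],[[0,0,0],[0.1,0.1,-2],0],[[0,0,0],[0.1,0.1,-2.3],0],[[0,0,0],[0.1,0.1,-2.6],0],[[0,0,0],[0.1,0.1,-2.9],0],[[0,0,0],[0.1,0.1,-3.1],0],[[0,0,0],[0.1,0.1,-3.2],0],[[0,0,0],[0.1,0.1,-3.2],0]]}}

```text
time: 6.78
position: [571.4, 17.4, 74.4]
tcp_rot: [[0.312, -0.95, -0.0], [-0.95, -0.312, -0.0], [0.0, 0.0, -1.0]]
ft_force: [-3.4, -1.0, 6.4]
width: 0.7
```

Call:
{"name": "play_rows", "arguments": {"rows": [[[0,0,0],[0,0,-0.1],0],[[0,0,0],[0,0,-0.1],0]]}}

```text
time: 7.02
position: [571.4, 17.4, 74.3]
tcp_rot: [[0.312, -0.95, 0.0], [-0.95, -0.312, -0.001], [0.001, 0.0, -1.0]]
ft_force: [-4.9, 0.1, 11.3]
width: 0.8
```

Call:
{"name": "play_rows", "arguments": {"rows": [[[0,0,0],[0,0,-0.1],0],[[0,0,0],[0,0,-0.1],0]]}}

```text
time: 7.28
position: [571.4, 17.4, 74.2]
tcp_rot: [[0.313, -0.95, 0.0], [-0.95, -0.313, -0.001], [0.001, -0.0, -1.0]]
ft_force: [-6.2, -0.2, 15.4]
width: 0.2
```

Call:
{"name": "play_rows", "arguments": {"rows": [[[0,0,0],[0,0,1],0],[[0,0,0],[0,0,4],0],[[0,0,0],[0,0,6.8],0],[[0,0,0],[1.1,-3.5,6.8],0],[[0,0,0],[2.2,-7,6.8],0],[[0,0,0],[3.3,-10.4,6.8],0],[[0,0,0],[4.35,-13.75,6.8],0],[[0,0,0],[4.35,-13.75,6.8],0],[[0,0,0],[4.35,-13.75,4.4],0],[[0,0,0],[4.35,-13.75,3.4],0]]}}

```text
time: 8.52
position: [614.3, -119.2, 104.1]
tcp_rot: [[0.312, -0.95, -0.002], [-0.95, -0.312, 0.0], [-0.001, 0.002, -1.0]]
ft_force: [-0.2, 0.1, -0.0]
width: 0.4
```

Run:
```python
from plant import bot
import cv2
s=bot.read_state();print(s['time'],s['position'],s['ft_force'])
for c in("side",):
    p,d=bot.grab_frame(c);cv2.imwrite(f"pics/{c}3.png",cv2.resize(p[130:310,220:460,::-1],None,fx=3,fy=3))
    print(bot.landmark_of("blue_top",c))
```

```text
8.525 [ 614.27396253 -119.24574228  104.11728265] [-0.22944816  0.05327705 -0.04770799]
[{'at': [567.1, 16.0, 76.2], 'p': 0.65}, {'at': [591.9, -51.4, 56.1], 'p': 0.35}]
```

View pics/side3.png

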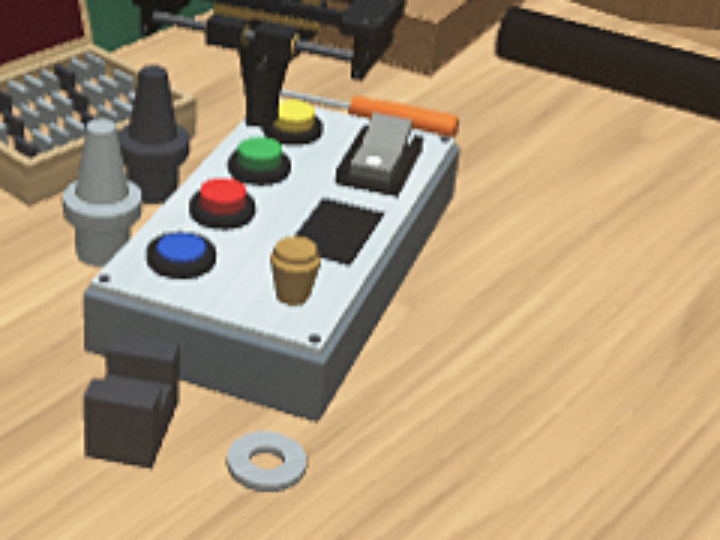

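Call:
{"name": "play_rows", "arguments": {"rows": [[[0,0,0],[0,0,-1],0],[[0,0,0],[0,0,-2],0],[[0,0,0],[0,0,-2.3],0],[[0,0,0],[0,0,-2.6],0],[[0,0,0],[0,0,-2.9],0],[[0,0,0],[0,0,-3.1],0],[[0,0,0],[0,0,-3.2],0],[[0,0,0],[0,0,-3.3],0],[[0,0,0],[0,0,-3.3],0]]}}

```text
time: 9.75
position: [614.9, -120.0, 74.4]
tcp_rot: [[0.312, -0.95, 0.0], [-0.95, -0.312, -0.0], [0.0, 0.0, -1.0]]
ft_force: [-4.9, 1.6, 11.4]
width: 0.5
```

Call:
{"name": "play_rows", "arguments": {"rows": [[[0,0,0],[0,0,-0.1],0],[[0,0,0],[0,0,-0.1],0],[[0,0,0],[0,0,-0.1],0]]}}

```text
time: 10.12
position: [614.9, -120.0, 74.3]
tcp_rot: [[0.313, -0.95, 0.0], [-0.95, -0.313, -0.001], [0.001, -0.0, -1.0]]
ft_force: [-5.8, 3.0, 14.1]
width: 0.5
```

Call:
{"name": "play_rows", "arguments": {"rows": [[[0,0,0],[0,0,-0.1],0],[[0,0,0],[0,0,-0.1],0],[[0,0,0],[0,0,-0.1],0]]}}

```text
time: 10.5
position: [614.9, -120.0, 74.2]
tcp_rot: [[0.313, -0.95, 0.001], [-0.95, -0.313, -0.001], [0.001, -0.0, -1.0]]
ft_force: [-8.0, 2.5, 18.8]
width: 0.7
```

Run:
```python
from plant import bot
import cv2
s=bot.read_state();print(s['time'],s['position'],s['ft_force'])
p,d=bot.grab_frame("side");cv2.imwrite(f"pics/side4.png",cv2.resize(p[130:310,220:460,::-1],None,fx=3,fy=3))
```

```text
10.5 [ 614.92330699 -120.03162635   74.19194274] [-8.03622218  2.4921864  18.82032337]
```

View pics/side4.png

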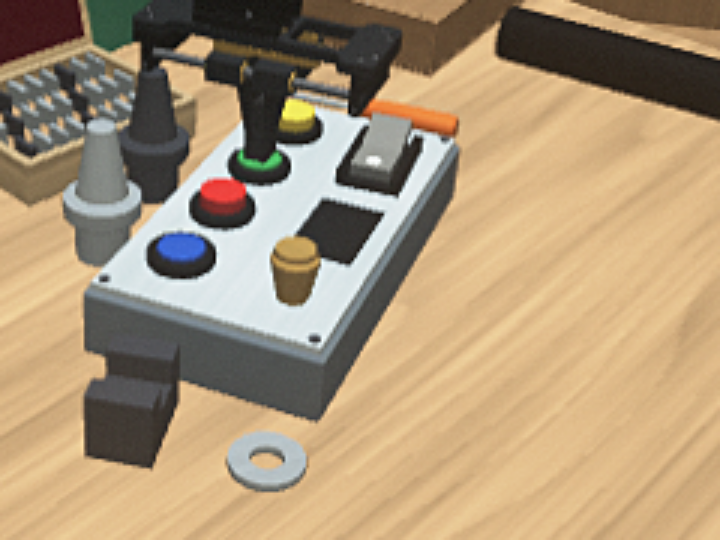

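The green cap is held fully down at crop (260,160). Blue is in, the rocker is over, red and yellow are out, and the loose parts visible here have not moved.

```bash
python3 -c "
from plant import bot
print(bot.close_job())"
```

```text
the job is handed in; nothing more can be done
None
```

The job is done and handed in at about 10.5 s, in the order asked, with the fingertips still holding the green button down.

- **Rocker:** I pushed the dotted end down to its stop. The fingertips stopped at 78.3 mm with about 16 N, where 78 mm was expected. The side picture afterwards showed that half level.
- **Blue:** I pushed it to its stop at 74.2 mm with about 15 N, where 74 mm was expected. The picture taken after lifting off showed it staying in.
- **Green:** It is held at its stop at 74.2 mm with about 19 N upward, well over the 5.2 N it needs.

The last side picture showed red and yellow still out. The tool holders, collet, vee block, bright washer and screwdriver handle were where they had been. The dark washer was outside the last pictures, but the arm passed well above the bench there.

None of these checks failed. Two network readings were clearly wrong: one put green off the console, another put blue on the green button. I used the colour, depth and calibration measurements instead.

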